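# Refit the suction strainer of a sheet-feeder vacuum pump

### The arm

A 7-joint arm with a two-finger parallel gripper is mounted at the origin on the work surface. World frame = base frame: x ahead of the robot, y to its left, z up, the work surface at z = 0. Lengths are in m, angles in rad, forces in N, time in s.
With the tool pointing down it reaches from about 0.4 to 0.85 m from the base axis. Payload 10.4 kg.
Tool frame: the origin (TCP) lies between the finger pads; the fingertips stand 19 mm ahead of it and the grasp point (between the pads) is the TCP; z points along the fingers, y is the line along which they close (so a half turn about z gives the same grasp; the last joint's range is limited). The gripper opens to 85 mm and grips with 20 to 120 N. Pads are 22 mm wide; open, the fingers measure 114 mm over their backs; the gripper's body (76 mm by 85 mm) begins 54 mm behind the grasp point. The pads swing forward as they close: fully open they stand 13 mm farther back than shut.
Start: joints at [-1.225, 0.332, -0.065, 1.46, 0.022, 1.35, -0.088], TCP at [0.225, 0.583, 0.25] pointing down, gripper open.
Joint ranges: [-2.6, 2.6], [-0.5, 2.12], [-1.47, 1.34], [0.16, 2.42], [-1.27, 4.41], [0.06, 2.06], [-2.6, 2.6]. Speed limits (rad/s): [2.22, 2.22, 2.79, 2.79, 3.14, 3.14, 3.14].

### API

Orientations are given as a unit quaternion [x, y, z, w].
In Python, from bench import r, snapshot gives the robot as it stands.
- The arm moves only by the tool play_rows, never from a script. Its arguments are lists of equal length, an entry for each row: "xyz": the shift along the tool's x, y, z in mm, a list of three; "rot": the turn, a rotation vector about the tool's x, y, z in degrees, a list of three; "gripper": the closure, from 0 (fully open) to 1 (shut). A call has 1 to 12 rows; each row is the pose to reach, as a shift and turn from the pose commanded when the call began, along the tool's axes at that moment; what a row does not reach only later rows make up. A row lasts 1/12 s, in which the tool goes at most 41.7 mm and 7.16 degrees, less where a joint would pass 70% of its speed; a pose out of reach is approached as far as the arm can. A call with a gripper value outside its range is refused whole. The fingers move at their own pace and stop on an object; "force" is the grip in N (left out, the last holds). Time passes only in rows, so rows that repeat a pose let the fingers close. It gives the time, the measured TCP pose, the force, the opening and the grip force at its end, in the units of the state.
- r.observe(): the state, without advancing time (a new reading comes with each control period).
- snapshot(name): name is "scene" or "top" or "wrist"; returns a dict with "image" (420x560x3 uint8, blue, green, red), "fx", "fy", "cx", "cy" (pixels), "xyz" and "orientation" of the camera in the world. Camera axes: x right, y down, z forward; pixel columns grow to the right and rows downward; lengths in m; the calibration is good to about 2 mm. A picture is of the moment at which its call begins. There is no depth.
- r.close_job(): hands the job in; it is judged then, once.
The state is a dict: "t": time; "joints": joint angles; "qvel": joint speeds; "joint_efforts": joint torques, N m; "tcp_pos": TCP position; "ee_rot": TCP orientation; "wrist_force": force on the tool from outside, world axes, zero at the start; "ft_torque": the same for the moment, N m; "grip_width": finger opening in m; "grasp_force": force on a finger pad.
Only numpy, scipy, OpenCV 4.12 (cv2) and the standard library are available. Lean on these libraries where they do the work, as an engineer would, in place of code of your own. Each camera call takes 0.05 s, during which the arm holds its last target. There are 200 camera calls.

### The job

Refit the strainer of the vacuum pump: put the small strainer disk, stud up, flat on its seal in the open mouth of the filter pot and let go of it, then put the lugged clamp ring over it and screw it on clockwise until it is snug and clamps the disk. The disk is brittle: set it in gently, stop turning as soon as the ring has come up hand-tight, and leave the other things on the bench where they are.

Things in the scene. Friction and masses are not known exactly. Their poses are not given: they have to be found in the camera images.
- pump: Small dry vacuum pump, fixed to the bench: grey ribbed motor (100 mm thick) along its +y, round aluminium pump head at its -y end; 265 mm long, 120 mm high. Origin: on the bench under its middle, z up. Out of the head's top, 60 mm towards -y, rises an upright round aluminium filter pot, 60 mm across, with an open threaded neck.
- mouth (a point): Centre of the neck's mouth, level with the rim, 150 mm above the bench; z up along the neck. Bore 36 mm, flaring to 39 mm over the top 1.5 mm; a rubber seal 4 mm below the rim (gives 0.5 mm per 10 N) carries the disk, whose top then stands 2 mm above the rim. The neck is 44 mm across outside, 24 mm tall down to the pot's shoulder (60 mm across). x, y do not tell where the thread starts.
- ribs (a point): Same axis, 13 mm below the rim: middle of the neck's thread. Three ribs 120 degrees apart, 52 mm across, 2.5 mm thick; each runs down clockwise (from above) over 84 degrees, its underside from 12 to 16.3 mm below the rim; open gaps of 36 degrees between. Where the gaps point is not given, and with seal wear the ribs stand up to 0.6 mm higher or lower: drop-in and tightness must be felt.
- disk: The strainer disk to fit, steel: 33.6 mm across, 6 mm thick, lower edge chamfered 1 mm, with a round upright stud 12 mm across and 20 mm tall in its middle (26 mm in all), some 55 g. Origin: centre of the underside, z up along the stud. Lies flat, stud up. Brittle: more than 30 N between it and its seat, or between it and the ring, breaks it.
- ring: The clamp ring, aluminium, knurled: 63 mm across, 22 mm tall, some 65 g, lies flange up. Origin: centre of the underside, z up. Flange on top 3 mm thick with a 23 mm hole for the stud; skirt 55 mm inside; at the skirt's bottom three inward lugs 120 degrees apart, 6 mm wide, 3 mm high, 47 mm across between tips, one along the ring's +x. Grip it at any angle round its outside.
- ring_top (a point): Centre of the ring's top face. On the neck it is 8 to 13 mm above the rim while the lugs ride on the ribs, 5 mm once they drop into the gaps and the flange lies on the disk. Then 30 to 110 degrees clockwise bring the lugs tight under the ribs (no end stop). The thread then draws the ring down on the seal: 0.5 mm is 10 N of clamping, snug, 0.2 to 0.3 N m. At least 5 N is needed. It stays when let go.
- big_disk: Bystander: strainer of another pump, same shape as the disk but 48 mm across. Origin: centre of the underside. Leave it.
- small_ring: Bystander: plain knurled ring without lugs, 44 mm across, 12 mm tall, bore 35 mm. Origin: centre of the underside. Leave it.
- roller: Bystander: feed roller lying on its side, black rubber, 32 mm across, 34 mm long. Origin: underside. Leave it.
- sucker: Bystander: black rubber suction cup standing, 34 mm across, 34 mm tall. Origin: underside. Leave it.
- driver: Bystander: screwdriver lying on the bench, 200 mm long. Leave it.
Things that resemble listed ones, but are neither listed nor needed, are in the scene too. Leave any green or pink look-alike of the ring alone.

How it is judged:
On the way:
1. the disk lies flat on its seal in the mouth, let go (horizontal distance between disk and mouth below 0.0025 m and z of disk in the frame of mouth between -0.006 and -0.0028 m and angle between disk's own z axis and vertical below 0.06 rad and contact force between disk and the fingers below 0.1 N), for 0.2 s.
At the end, for the whole second after the job is handed in: The disk lies flat (within 3 degrees) on its seal, within 2.5 mm of the mouth's middle; the ring is screwed on level (within 3 degrees), within 4 mm of the mouth's middle, its underside 15.5 to 19 mm below the rim, and clamps the disk with at least 5 N; both are at rest (horizontal distance between disk and mouth below 0.0025 m and z of disk in the frame of mouth between -0.006 and -0.0028 m and angle between each of disk, ring's own z axis and vertical below 0.06 rad and horizontal distance between ring and mouth below 0.004 m and z of ring in the frame of mouth between -0.019 and -0.0155 m and contact force between ring and disk above 5 N and linear speed of each of ring, disk below 0.01 m/s and angular speed of ring below 0.1 rad/s); the robot touches nothing.
It fails at once if the disk pressed against the pump with more than 30 N (contact force between disk and pump above 30 N).
It fails at once if the ring pressed on the disk with more than 30 N (contact force between ring and disk above 30 N).
It fails at once if a bystander moved by more than 20 mm (distance of any of big_disk, small_ring, roller, sucker, driver from where it was at the start of the episode above 0.02 m).
It also fails if it takes over 72 s, if anything falls off the work surface, if the arm or the gripper's body presses on something with over 40 N, if the wrist force passes 120 N, or if a joint passes its speed limit or range.

## Working session

There is one attempt and no reset: what is moved stays moved. The work goes in short steps, Python scripts to look and compute and a tool call to move; the robot and the scene stay as the last step left them, time stands still between calls to the robot, and variables do not carry over. Pictures are saved under pics/ and viewed, at most 10 in all, crops included, and the job is handed in when it is done.

Besides the shell and the picture viewer there is one more tool, called as name(argument=value, ...) on one line, values as JSON. play_rows: Moves the arm, as the interface text tells. Its arguments: {"type":"object","properties":{"xyz":{"type":"array","items":{"type":"array","items":{"type":"number"}}},"rot":{"type":"array","items":{"type":"array","items":{"type":"number"}}},"gripper":{"type":"array","items":{"type":"number"}},"force":{"type":"number"}},"required":["xyz","rot","gripper"]}

```bash
mkdir -p pics; ls
cat > h.py <<'E'
import numpy as np, cv2
from scipy.spatial.transform import Rotation as R
from bench import r, snapshot
def snap(n,f):
    s=snapshot(n); cv2.imwrite('pics/'+f,s['image'])
    np.save('pics/'+f+'.npy',{k:v for k,v in s.items()},allow_pickle=True); return s
def load(f): return np.load('pics/'+f+'.npy',allow_pickle=True).item()
def back(s,u,v,z):
    d=R.from_quat(s['orientation']).apply([(u-s['cx'])/s['fx'],(v-s['cy'])/s['fy'],1])
    p=np.array(s['xyz']); return p+d*(z-p[2])/d[2]
def proj(s,P):
    c=R.from_quat(s['orientation']).inv().apply(np.atleast_2d(P)-np.array(s['xyz']))
    return np.c_[c[:,0]/c[:,2]*s['fx']+s['cx'],c[:,1]/c[:,2]*s['fy']+s['cy']]
def tool(P):  # world target -> tool shift mm
    o=r.observe(); return R.from_quat(o['ee_rot']).inv().apply(np.array(P)-o['tcp_pos'])*1000
E
python3 - <<'E'
from h import *
a=snap('top','top0.png'); b=snap('scene','scene0.png')
for s in(a,b): print(s['fx'],s['xyz'],s['orientation'])
o=r.observe(); print(o)
E
```

```text
pics
501.2797268473133 [ 0.42457881 -0.05658062  1.23301632] [ 0.71255492 -0.69831314  0.04127866 -0.05403996]
513.1867949136008 [ 1.24577101 -0.7260464   0.87708454] [ 0.83288022  0.34664305 -0.16471748 -0.39876971]
{'t': 0.1, 'joints': array([-1.22458209,  0.33278504, -0.06467517,  1.46082855,  0.02160298,
        1.34992455, -0.08851185]), 'qvel': array([ 0.00132399, -0.0018424 ,  0.00040687, -0.00159094,  0.00155395,
       -0.00067686, -0.00065881]), 'joint_efforts': array([ 3.69779718e-04, -6.26741838e+01,  4.82157210e-02, -3.92431176e+01,
        1.62489881e-02,  6.88628134e-03,  5.74947450e-06]), 'tcp_pos': array([0.22522435, 0.58267958, 0.24962393]), 'ee_rot': array([ 1.83371594e-01,  9.83043472e-01, -6.19829828e-04, -8.09965496e-05]), 'wrist_force': array([0.60828419, 0.5953179 , 0.34086257]), 'ft_torque': array([ 0.04002494, -0.01178625, -0.02705236]), 'grasp_force': 0.0, 'grip_width': 0.08553679791149714}
```

View pics/top0.png

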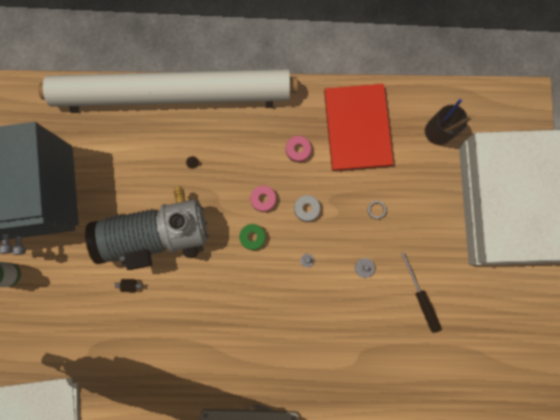

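View pics/scene0.png

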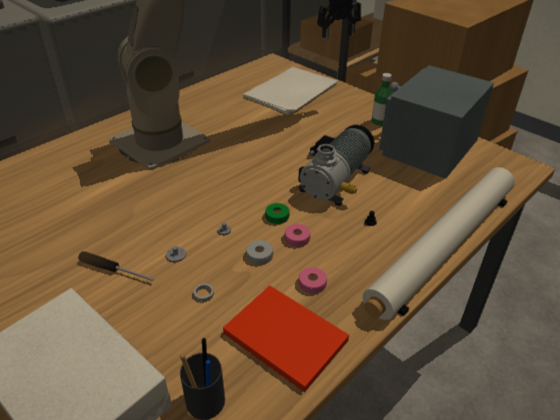

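Candidates in the top view are as follows.
- **Ring:** the grey one at (307,208) fits. The look-alikes are pink at (299,149) and (263,198), green at (253,237), and the plain small ring at (377,210).
- **Disk:** the small one at (307,260) fits; the big disk is at (366,268).
- **Mouth:** about (177,221).

I'll check these in one close crop.

Run:
```python
from h import *
s=load('top0.png'); c=s['image'][170:300,150:400]
cv2.imwrite('pics/crop.png',cv2.resize(c,None,fx=3.2,fy=3.2,interpolation=cv2.INTER_CUBIC))
for n,u,v,z in [('ring',307,208,.022),('disk',307,261,.006),('stud',308,259.5,.026),('big',366,268,.006),('mouth',177,221,.15),('green',253,237,.02),('driver',430,310,.015)]:
    print(n,back(s,u,v,z).round(4))
t=load('scene0.png')
for n,u,v,z in [('ring',260,249,.022),('disk',224,231,.006),('mouth',326,149,.15)]: print(n,back(t,u,v,z).round(4))
```

```text
ring [ 0.5953 -0.1307  0.022 ]
disk [ 0.4673 -0.133   0.006 ]
stud [ 0.4702 -0.1341  0.026 ]
big [ 0.4534 -0.276   0.006 ]
mouth [0.5432 0.16   0.15  ]
green [ 0.5221 -0.0007  0.02  ]
driver [ 0.3572 -0.4254  0.015 ]
ring [ 0.5982 -0.1272  0.022 ]
disk [ 0.475  -0.1357  0.006 ]
mouth [0.5473 0.1599 0.15  ]
```

View pics/crop.png

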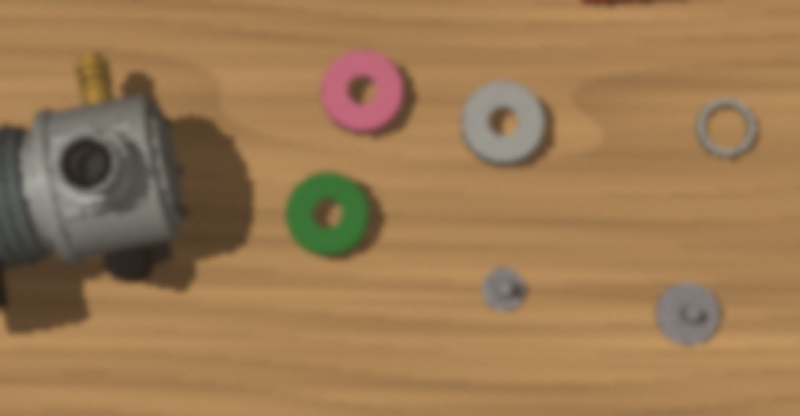

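The crop confirms the grey lugged ring at (307,208) and the small stud disk at (307,260), with the pot mouth at (177,221). Next I work out the move to above the disk.

Run:
```python
from h import *
print(tool([.471,-.134,.16]))
```

```text
[-487.62167872 -579.76212492   90.38093626]
```

play_rows(xyz=[[-488,-580,50],[-488,-580,50],[-488,-580,50],[-488,-580,50],[-488,-580,50],[-488,-580,50],[-488,-580,50],[-488,-580,50],[-488,-580,50],[-488,-580,50],[-488,-580,50],[-488,-580,50]], rot=[[0,0,0],[0,0,0],[0,0,0],[0,0,0],[0,0,0],[0,0,0],[0,0,0],[0,0,0],[0,0,0],[0,0,0],[0,0,0],[0,0,0]], gripper=[0.4,0.4,0.4,0.4,0.4,0.4,0.4,0.4,0.4,0.4,0.4,0.4], force=25)

```text
t: 1.1
tcp_pos: [0.3873, 0.109, 0.2172]
ee_rot: [0.183, 0.983, 0.0, -0.0]
wrist_force: [1.5, 0.7, 0.1]
grip_width: 0.0511
grasp_force: 0.0
```

Run:
```python
from h import *
o=r.observe();print(o['joints'],o['grip_width'],o['ee_rot'],tool([.471,-.134,.16]))
```

```text
[-0.75824753 -0.174158    0.33735296  2.06274706  0.06010413  1.24366292
  0.75712272] 0.051094692043987415 [ 1.83320834e-01  9.83053101e-01  2.66591326e-04 -3.05672937e-05] [-165.70898997 -196.53391122   57.0855626 ]
```

play_rows(xyz=[[-166,-197,57],[-166,-197,57],[-166,-197,57],[-166,-197,57],[-166,-197,57],[-166,-197,57],[-166,-197,57],[-166,-197,57],[-166,-197,57],[-166,-197,57]], rot=[[0,0,0],[0,0,0],[0,0,0],[0,0,0],[0,0,0],[0,0,0],[0,0,0],[0,0,0],[0,0,0],[0,0,0]], gripper=[0.4,0.4,0.4,0.4,0.4,0.4,0.4,0.4,0.4,0.4])

```text
t: 1.93
tcp_pos: [0.4709, -0.1316, 0.1602]
ee_rot: [0.183, 0.983, 0.0, -0.0]
wrist_force: [0.6, 0.1, 0.6]
grip_width: 0.0509
grasp_force: 0.0
```

Run:
```python
from h import *
s=snap('wrist','w1.png'); print(s['fx'],s['xyz'],s['orientation'])
print(proj(s,[[.471,-.134,.026],[.595,-.13,.022]]))
o=r.observe();print(o['joints'],tool([.471,-.134,.16]))
```

```text
328.5056328826132 [ 0.40294282 -0.10481789  0.28361184] [0.81534218 0.56044328 0.08271035 0.11949669]
[[270.73873596 212.27281537]
 [323.08792102 329.5391516 ]]
[-0.4942692   0.11051618  0.72075795  1.95749263 -0.0824137   1.1025718
  1.46433338] [-0.94936837 -2.58273592  0.37314253]
```

View pics/w1.png

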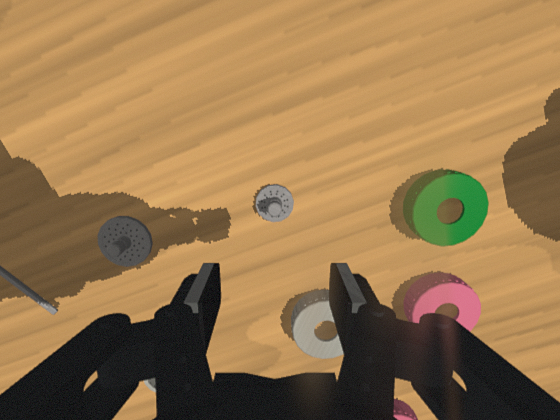

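The wrist view shows the disk's stud top at about (274,209), its plate at (273,202), and the ring's top centre at about (325,331).

Run:
```python
from h import *
s=load('w1.png')
print(back(s,274,209,.026),back(s,273.5,203,.006),back(s,325,331,.022))
o=r.observe();print(o['tcp_pos'],proj(s,[o['tcp_pos'],o['tcp_pos']+[0,0,-.019]]))
p=back(s,274,209,.026)
q=p.copy();q[2]=.018
print(tool(q))
```

```text
[ 0.46936808 -0.13052296  0.026     ] [ 0.46930385 -0.13097996  0.006     ] [ 0.59713759 -0.12884491  0.022     ]
[ 0.47104118 -0.13124888  0.16037512] [[273.59825899 297.7773076 ]
 [273.67202657 276.92175495]]
[ 1.76906338e+00 -1.25224759e-02  1.42375808e+02]
```

play_rows(xyz=[[2,0,35],[2,0,70],[2,0,100],[2,0,120],[2,0,134],[2,0,134],[2,0,134],[2,0,134]], rot=[[0,0,0],[0,0,0],[0,0,0],[0,0,0],[0,0,0],[0,0,0],[0,0,0],[0,0,0]], gripper=[0.4,0.4,0.4,0.4,0.4,0.4,0.4,0.4], force=40)

```text
t: 2.65
tcp_pos: [0.47, -0.1312, 0.0275]
ee_rot: [0.183, 0.983, 0.0, 0.001]
wrist_force: [0.0, -0.3, 0.8]
grip_width: 0.0517
grasp_force: 0.0
```

play_rows(xyz=[[0,0,0],[0,0,0],[0,0,0],[0,0,0],[0,0,0],[0,0,0],[0,0,0],[0,0,0],[0,0,0],[0,0,0]], rot=[[0,0,0],[0,0,0],[0,0,0],[0,0,0],[0,0,0],[0,0,0],[0,0,0],[0,0,0],[0,0,0],[0,0,0]], gripper=[1,1,1,1,1,1,1,1,1,1])

```text
t: 3.48
tcp_pos: [0.4697, -0.1316, 0.0271]
ee_rot: [0.183, 0.983, 0.0, 0.0]
wrist_force: [-2.8, 0.8, 7.8]
grip_width: 0.0104
grasp_force: 39.0
```

Run:
```python
from h import *
o=r.observe();print(o['t'],o['tcp_pos'],o['grip_width'],o['grasp_force'],o['wrist_force'],o['joints'])
print(tool([.4694,-.131,.25]),tool([.545,.16,.25]))
```

```text
3.4833 [ 0.46973628 -0.13163445  0.02711317] 0.010384718179672065 39.01502072811127 [-2.83573937  0.76426586  7.83334219] [-0.40370174  0.34595979  0.66141462  2.06438896 -0.2898833   0.82053578
  1.63083888]
[   0.39034884    0.67827921 -222.88660877] [  34.77067774  299.36588862 -222.63172084]
```

play_rows(xyz=[[0,0,-40],[0,0,-80],[0,0,-120],[0,0,-160],[0,0,-190],[10,80,-190],[20,160,-190],[35,230,-190],[35,260,-190],[35,260,-190],[35,260,-190],[35,260,-190]], rot=[[0,0,0],[0,0,0],[0,0,0],[0,0,0],[0,0,0],[0,0,0],[0,0,0],[0,0,0],[0,0,0],[0,0,0],[0,0,0],[0,0,0]], gripper=[1,1,1,1,1,1,1,1,1,1,1,1])

```text
t: 4.48
tcp_pos: [0.5302, 0.1307, 0.2161]
ee_rot: [0.18, 0.984, 0.001, -0.0]
wrist_force: [0.2, 0.6, 0.2]
grip_width: 0.01
grasp_force: 39.2
```

Run:
```python
from h import *
o=r.observe();print(o['t'],o['tcp_pos'],o['grip_width'],o['grasp_force'],o['wrist_force'],o['joints'])
print(tool([.545,.16,.217]))
```

```text
4.4833 [0.53022217 0.13073001 0.21609206] 0.01000454138697749 39.16306257247925 [0.24991194 0.55160606 0.20555214] [-0.79435126  0.18725887  0.53193243  1.7451919  -0.10210124  1.23580553
  0.97304104]
[-3.47641861 32.60557578 -0.85552188]
```

play_rows(xyz=[[0,0,0],[0,0,0],[0,0,0]], rot=[[0,0,0],[0,0,0],[0,0,0]], gripper=[1,1,1])

```text
t: 4.73
tcp_pos: [0.5303, 0.1219, 0.2164]
ee_rot: [0.184, 0.983, -0.0, -0.0]
wrist_force: [-1.2, -0.3, -1.0]
grip_width: 0.0103
grasp_force: 39.2
```

Run:
```python
from h import *
s=snap('wrist','w2.png')
print(proj(s,[[.545,.16,.15]]),r.observe()['tcp_pos'])
cv2.imwrite('pics/w2c.png',cv2.resize(s['image'],None,fx=1.4,fy=1.4))
```

```text
[[339.38685528 241.03735488]] [0.53029279 0.1216979  0.21651973]
```

View pics/w2c.png

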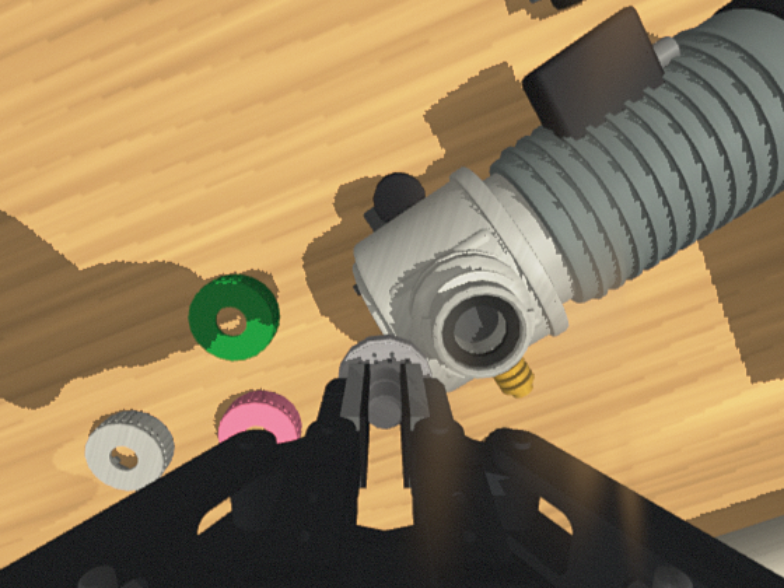

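The pot rim is centred at about (480,331) in the enlarged view, or (343,236) raw. The disk is held straight between the fingers at about (385,350). Next I fit the rim circle numerically.

```bash
cat >> h.py <<'E'
def fit(s,c0,rads,signs,rng=.008,step=.0005):
    g=cv2.GaussianBlur(cv2.cvtColor(s['image'],cv2.COLOR_BGR2GRAY).astype(np.float32),(0,0),.8)
    a=np.linspace(0,2*np.pi,120); best=[]
    C=np.c_[np.cos(a),np.sin(a),0*a]; m=np.arange(-rng,rng+1e-9,step)
    for dx in m:
        for dy in m:
            c=np.array(c0)+[dx,dy,0]; sc=0
            for R_,sg in zip(rads,signs):
                P=[proj(s,c+C*k).astype(np.float32) for k in(R_-.001,R_+.001)]
                v=[cv2.remap(g,p[:,:1],p[:,1:],1)[:,0] for p in P]
                sc+=np.clip(sg*(v[1]-v[0]),-20,20).mean()
            best.append((sc,*c[:2]))
    best.sort(reverse=True); return np.array(best[:4])
E
python3 - <<'E'
from h import *
s=load('w2.png')
print(back(s,343,236.5,.15)); c0=back(s,343,236.5,.15)
print(fit(s,c0,[.022],[-1])); print(fit(s,c0,[.0195],[1]));print(fit(s,c0,[.022,.0195],[-1,1]))
t=load('top0.png'); print(fit(t,[.545,.16,.15],[.022,.0185],[-1,1]))
E
```

```text
[0.54295878 0.16298817 0.15      ]
[[9.50590229 0.54345878 0.16398817]
 [9.43200874 0.54395878 0.16298817]
 [9.42372036 0.54345878 0.16348817]
 [9.36442852 0.54345878 0.16448817]]
[[15.83859921  0.54395878  0.16398817]
 [13.51796532  0.54445878  0.16398817]
 [12.48866749  0.54395878  0.16348817]
 [12.1467247   0.53945878  0.16348817]]
[[24.28782654  0.54395878  0.16398817]
 [21.67126274  0.54395878  0.16348817]
 [20.75656509  0.54445878  0.16398817]
 [19.62404251  0.54345878  0.16398817]]
[[12.65010834  0.544       0.1625    ]
 [12.54466724  0.5445      0.1625    ]
 [12.53310013  0.5435      0.1625    ]
 [12.5306263   0.544       0.163     ]]
```

Run:
```python
from h import *
print(tool([.5443,.1634,.185]))
```

```text
[ 2.06611741 43.9477922  31.51321332]
```

play_rows(xyz=[[2,22,0],[2,40,0],[2,44,0],[2,44,10],[2,44,22],[2,44,30],[2,44,30],[2,44,30],[2,44,30],[2,44,30]], rot=[[0,0,0],[0,0,0],[0,0,0],[0,0,0],[0,0,0],[0,0,0],[0,0,0],[0,0,0],[0,0,0],[0,0,0]], gripper=[1,1,1,1,1,1,1,1,1,1])

```text
t: 5.62
tcp_pos: [0.5445, 0.1649, 0.1869]
ee_rot: [0.184, 0.983, 0.0, 0.0]
wrist_force: [0.2, -0.0, -0.8]
grip_width: 0.0102
grasp_force: 39.2
```

Run:
```python
from h import *
print(tool([.5443,.1634,.173]), r.observe()['wrist_force'])
s=snap('wrist','w3.png'); print(proj(s,[[.544,.1636,.150]]))
```

```text
[-0.31880114 -1.52210158 13.87158132] [ 0.22946318 -0.00566334 -0.79039312]
[[270.27953142 260.98142035]]
```

play_rows(xyz=[[0,-1.5,3],[0,-1.5,6],[0,-1.5,8],[0,-1.5,9],[0,-1.5,10],[0,-1.5,11],[0,-1.5,11],[0,-1.5,11]], rot=[[0,0,0],[0,0,0],[0,0,0],[0,0,0],[0,0,0],[0,0,0],[0,0,0],[0,0,0]], gripper=[1,1,1,1,1,1,1,1])

```text
t: 6.33
tcp_pos: [0.5438, 0.1638, 0.1754]
ee_rot: [0.183, 0.983, 0.0, -0.0]
wrist_force: [0.4, -0.7, 0.4]
grip_width: 0.0103
grasp_force: 39.2
```

play_rows(xyz=[[0,0,0.5],[0,0,1],[0,0,1.5],[0,0,1.5]], rot=[[0,0,0],[0,0,0],[0,0,0],[0,0,0]], gripper=[1,1,1,1])

```text
t: 6.67
tcp_pos: [0.5439, 0.1636, 0.1739]
ee_rot: [0.183, 0.983, 0.0, 0.0]
wrist_force: [0.2, 0.1, -0.9]
grip_width: 0.0101
grasp_force: 39.2
```

play_rows(xyz=[[0,0,0.5],[0,0,0.8],[0,0,0.8]], rot=[[0,0,0],[0,0,0],[0,0,0]], gripper=[1,1,1])

```text
t: 6.92
tcp_pos: [0.5439, 0.1637, 0.1732]
ee_rot: [0.183, 0.983, 0.0, 0.0]
wrist_force: [-0.4, -0.3, 0.1]
grip_width: 0.0101
grasp_force: 39.2
```

play_rows(xyz=[[0,0,0.3],[0,0,0.6],[0,0,0.6]], rot=[[0,0,0],[0,0,0],[0,0,0]], gripper=[1,1,1])

```text
t: 7.17
tcp_pos: [0.5439, 0.1637, 0.1729]
ee_rot: [0.183, 0.983, 0.0, 0.0]
wrist_force: [-1.0, -1.0, 4.3]
grip_width: 0.0099
grasp_force: 39.6
```

Light contact with the seal, so I release and retract.

play_rows(xyz=[[0,0,-0.3],[0,0,-0.3],[0,0,-0.3],[0,0,-0.3],[0,0,-0.3],[0,0,-0.3],[0,0,-0.3],[0,0,-35],[0,0,-70],[0,0,-70]], rot=[[0,0,0],[0,0,0],[0,0,0],[0,0,0],[0,0,0],[0,0,0],[0,0,0],[0,0,0],[0,0,0],[0,0,0]], gripper=[0.7,0.7,0.7,0.7,0.7,0.7,0.7,0.7,0.7,0.7])

```text
t: 8.0
tcp_pos: [0.5463, 0.1642, 0.2489]
ee_rot: [0.184, 0.983, 0.003, 0.003]
wrist_force: [-0.2, -0.4, 1.5]
grip_width: 0.0259
grasp_force: 0.0
```

Run:
```python
from h import *
o=r.observe(); print(o['t'],o['tcp_pos'],o['grip_width'],o['joints'])
s=snap('wrist','w4.png'); p=proj(s,[[.544,.1636,.150]])[0]; print(p)
u,v=p.astype(int); c=s['image'][v-60:v+60,u-80:u+80]
cv2.imwrite('pics/w4c.png',cv2.resize(c,None,fx=4,fy=4,interpolation=cv2.INTER_CUBIC))
print(tool([.597,-.129,.24]))
```

```text
8.0 [0.54631417 0.16417505 0.24888503] 0.025930367818517198 [-0.82079537  0.21545525  0.52368903  1.64497574 -0.11248168  1.30227257
  0.92334655]
[270.52703765 221.20713616]
[-153.71483645 -254.82104593    5.44643588]
```

View pics/w4c.png

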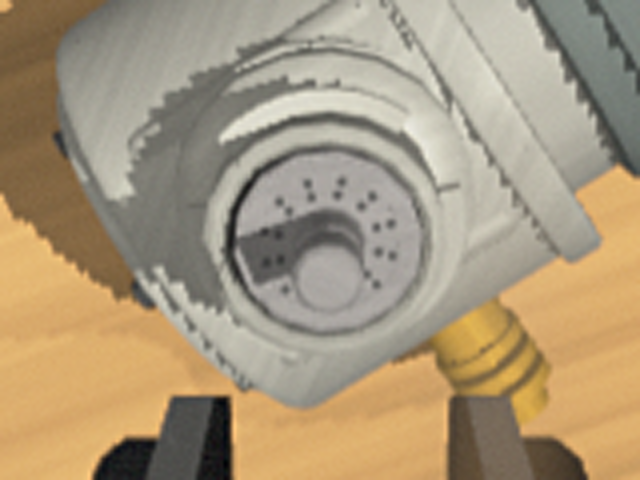

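The disk sits flat and concentric in the bore. Next, the ring.

play_rows(xyz=[[-154,-255,5],[-154,-255,5],[-154,-255,5],[-154,-255,5],[-154,-255,5],[-154,-255,5],[-154,-255,5],[-154,-255,60],[-154,-255,100],[-154,-255,100],[-154,-255,100],[-154,-255,100]], rot=[[0,0,-5],[0,0,-10],[0,0,-15],[0,0,-20],[0,0,-25],[0,0,-30],[0,0,-30],[0,0,-30],[0,0,-30],[0,0,-30],[0,0,-30],[0,0,-30]], gripper=[0,0,0,0,0,0,0,0,0,0,0,0])

```text
t: 9.05
tcp_pos: [0.5957, -0.129, 0.143]
ee_rot: [-0.078, 0.997, 0.0, -0.0]
wrist_force: [1.1, -0.0, 0.2]
grip_width: 0.0852
grasp_force: 0.0
```

Run:
```python
from h import *
o=r.observe(); print(o['t'],o['tcp_pos'],o['grip_width'],o['joints'])
s=snap('wrist','w5.png'); f=fit(s,[.597,-.129,.022],[.0115],[1]); print(f)
print(fit(s,[*f[0,1:],.022],[.0305,.0115],[-1,1],.004))
print(proj(s,[[*f[0,1:],.022]]),tool([*f[0,1:],.020]))
cv2.imwrite('pics/w5c.png',s['image'])
```

```text
9.05 [ 0.59567395 -0.12903564  0.14304002] 0.08522328691909911 [-0.3291213   0.42136956  0.59409433  1.66122738 -0.25487052  1.13799719
  2.05870327]
[[16.77770805  0.598      -0.128     ]
 [16.76084518  0.5985     -0.128     ]
 [16.74916267  0.598      -0.1275    ]
 [16.73715591  0.5975     -0.1275    ]]
[[30.14320946  0.597      -0.1285    ]
 [29.98564148  0.597      -0.128     ]
 [29.88874245  0.5965     -0.1285    ]
 [29.80711365  0.5965     -0.128     ]]
[[274.5504382  218.40982928]] [ -1.42628783   0.95139986 124.30173988]
```

View pics/w5c.png

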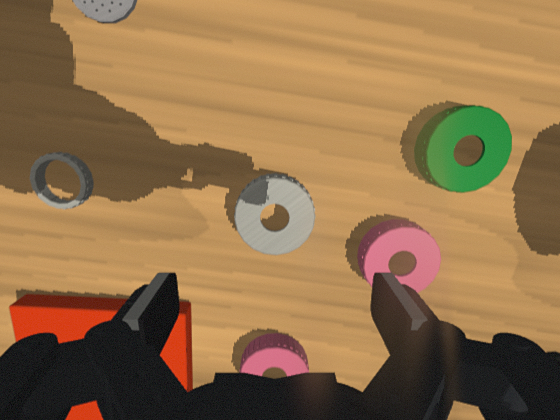

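The ring is centred at about (275,216), between the fingers, with the pink rings clear of them.

play_rows(xyz=[[-1,0.8,35],[-1,0.8,70],[-1,0.8,100],[-1,0.8,115],[-1,0.8,122],[-1,0.8,122],[-1,0.8,122]], rot=[[0,0,0],[0,0,0],[0,0,0],[0,0,0],[0,0,0],[0,0,0],[0,0,0]], gripper=[0,0,0,0,0,0,0])

```text
t: 9.68
tcp_pos: [0.5979, -0.1286, 0.0226]
ee_rot: [-0.078, 0.997, -0.0, 0.001]
wrist_force: [-0.2, 0.5, -0.2]
grip_width: 0.0851
grasp_force: 0.0
```

play_rows(xyz=[[0,0,0],[0,0,0],[0,0,0],[0,0,0],[0,0,0],[0,0,0],[0,0,0]], rot=[[0,0,0],[0,0,0],[0,0,0],[0,0,0],[0,0,0],[0,0,0],[0,0,0]], gripper=[1,1,1,1,1,1,1], force=60)

```text
t: 10.27
tcp_pos: [0.5977, -0.1287, 0.0229]
ee_rot: [-0.077, 0.997, 0.0, 0.002]
wrist_force: [-3.8, 1.4, 12.9]
grip_width: 0.0613
grasp_force: 62.6
```

Run:
```python
from h import *
o=r.observe(); print(o['t'],o['tcp_pos'],o['grip_width'],o['grasp_force'],o['wrist_force'])
print(tool([.597,-.129,.24]),tool([.5440,.1637,.24]))
```

```text
10.2667 [ 0.59769341 -0.12873814  0.02290798] 0.06133378044243386 62.61627243831754 [-3.80634517  1.38636933 12.86337569]
[ 4.78353846e-02 -1.45551578e-01 -2.17093227e+02] [   7.28378114  297.22615335 -217.10722915]
```

play_rows(xyz=[[0,0,-40],[0,0,-80],[0,0,-120],[0,0,-160],[0,0,-200],[0,40,-207],[2,80,-207],[3,120,-207],[4,160,-207],[5,200,-207],[6,240,-207],[7,270,-207]], rot=[[0,0,0],[0,0,0],[0,0,0],[0,0,0],[0,0,0],[0,0,0],[0,0,0],[0,0,0],[0,0,0],[0,0,0],[0,0,0],[0,0,0]], gripper=[1,1,1,1,1,1,1,1,1,1,1,1])

```text
t: 11.27
tcp_pos: [0.5469, 0.1407, 0.2285]
ee_rot: [-0.079, 0.997, 0.001, 0.001]
wrist_force: [0.3, -0.7, -0.2]
grip_width: 0.0614
grasp_force: 66.5
```

play_rows(xyz=[[0,20,0],[0,20,0],[0,20,0],[0,20,0]], rot=[[0,0,0],[0,0,0],[0,0,0],[0,0,0]], gripper=[1,1,1,1])

```text
t: 11.6
tcp_pos: [0.5451, 0.1556, 0.2281]
ee_rot: [-0.077, 0.997, -0.0, 0.0]
wrist_force: [-0.6, 0.2, 0.2]
grip_width: 0.0614
grasp_force: 66.5
```

Run:
```python
from h import *
o=r.observe(); print(o['t'],o['tcp_pos'],o['ee_rot'],o['grip_width'],o['grasp_force'],o['wrist_force'],o['ft_torque'],o['joints'])
s=snap('wrist','w6.png')
z=o['tcp_pos'][2]-.0009
print(fit(s,[*o['tcp_pos'][:2],z],[.0115],[1],.004),proj(s,[[*o['tcp_pos'][:2],z]]))
print(tool([.544,.1636,.19]))
cv2.imwrite('pics/w6c.png',s['image'])
```

```text
11.6 [0.54509236 0.15555855 0.22810192] [-7.66948675e-02  9.97054511e-01 -3.56783398e-05  4.45697644e-04] 0.061420505536759346 66.47609431296587 [-0.55515499  0.20650949  0.20952573] [-0.03010513 -0.009345   -0.01723691] [-0.77295918  0.22448881  0.48249133  1.67490363 -0.10814449  1.2679251
  1.455782  ]
[[2.37112451 0.54609236 0.15805855]
 [2.30658197 0.54609236 0.15955855]
 [2.20848298 0.54609236 0.15905855]
 [2.18929195 0.54559236 0.15955855]] [[273.07193121 295.83878899]]
[-0.10083464  8.56563323 37.98715823]
```

View pics/w6c.png

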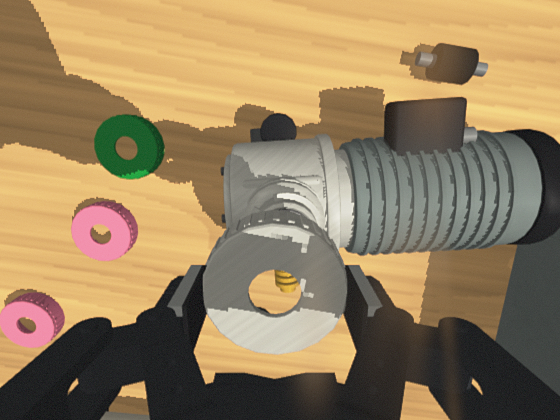

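The ring hangs level in the fingers with its hole at (275,293), slightly ahead of the TCP, so I offset for that and lower it.

play_rows(xyz=[[-0.8,8.4,0],[-0.8,8.4,10],[-0.8,8.4,25],[-0.8,8.4,40],[-0.8,8.4,48],[-0.8,8.4,51],[-0.8,8.4,51],[-0.8,8.4,51],[-0.8,8.4,51]], rot=[[0,0,0],[0,0,0],[0,0,0],[0,0,0],[0,0,0],[0,0,0],[0,0,0],[0,0,0],[0,0,0]], gripper=[1,1,1,1,1,1,1,1,1])

```text
t: 12.4
tcp_pos: [0.5447, 0.1652, 0.1773]
ee_rot: [-0.077, 0.997, 0.0, 0.001]
wrist_force: [-0.7, -0.2, -1.5]
grip_width: 0.0616
grasp_force: 66.5
```

Run:
```python
from h import *
o=r.observe(); print(o['wrist_force'],o['ft_torque']); print(tool([.5447,.1635,.165]))
```

```text
[-0.66349947 -0.17862098 -1.45155208] [-0.00755964  0.00679172 -0.02797598]
[ 0.28161673 -1.72531029 12.28019058]
```

play_rows(xyz=[[0,-1.7,0],[0,-1.7,0],[0,-1.7,3],[0,-1.7,6],[0,-1.7,8],[0,-1.7,9],[0,-1.7,9],[0,-1.7,9]], rot=[[0,0,0],[0,0,0],[0,0,0],[0,0,0],[0,0,0],[0,0,0],[0,0,0],[0,0,0]], gripper=[1,1,1,1,1,1,1,1])

```text
t: 13.07
tcp_pos: [0.5445, 0.1635, 0.1674]
ee_rot: [-0.077, 0.997, -0.0, -0.0]
wrist_force: [0.2, 0.4, -0.4]
grip_width: 0.0612
grasp_force: 66.5
```

play_rows(xyz=[[0,0,1],[0,0,2],[0,0,3],[0,0,3]], rot=[[0,0,0],[0,0,0],[0,0,0],[0,0,0]], gripper=[1,1,1,1])

```text
t: 13.4
tcp_pos: [0.5444, 0.1635, 0.1643]
ee_rot: [-0.077, 0.997, -0.0, -0.0]
wrist_force: [-0.5, -0.4, -0.8]
grip_width: 0.0611
grasp_force: 66.5
```

play_rows(xyz=[[0,0,0.5],[0,0,1],[0,0,1.5],[0,0,1.5]], rot=[[0,0,0],[0,0,0],[0,0,0],[0,0,0]], gripper=[1,1,1,1])

```text
t: 13.73
tcp_pos: [0.5444, 0.1635, 0.1629]
ee_rot: [-0.077, 0.997, 0.0, -0.0]
wrist_force: [0.6, 0.6, 0.1]
grip_width: 0.0612
grasp_force: 66.5
```

play_rows(xyz=[[0,0,0.5],[0,0,1],[0,0,1.5],[0,0,1.5]], rot=[[0,0,0],[0,0,0],[0,0,0],[0,0,0]], gripper=[1,1,1,1])

```text
t: 14.07
tcp_pos: [0.5445, 0.1635, 0.1615]
ee_rot: [-0.077, 0.997, 0.0, -0.0]
wrist_force: [-0.3, -0.6, 0.4]
grip_width: 0.0614
grasp_force: 66.6
```

play_rows(xyz=[[0,0,0.5],[0,0,1],[0,0,1.5],[0,0,1.5]], rot=[[0,0,0],[0,0,0],[0,0,0],[0,0,0]], gripper=[1,1,1,1])

```text
t: 14.4
tcp_pos: [0.5446, 0.1635, 0.1612]
ee_rot: [-0.077, 0.997, 0.0, 0.0]
wrist_force: [-5.3, -2.0, 11.0]
grip_width: 0.0613
grasp_force: 67.8
```

play_rows(xyz=[[0,0,0.5],[0,0,1],[0,0,1]], rot=[[0,0,0],[0,0,0],[0,0,0]], gripper=[1,1,1])

```text
t: 14.65
tcp_pos: [0.5447, 0.1635, 0.1611]
ee_rot: [-0.077, 0.997, 0.001, 0.0]
wrist_force: [-9.2, -1.6, 19.6]
grip_width: 0.0613
grasp_force: 68.6
```

Contact is at about 11.6 mm below the rim, so the lugs are riding mid-rib. I turn clockwise with a light push.

play_rows(xyz=[[0,0,-0.8],[0,0,-0.6],[0,0,-0.3],[0,0,0],[0,0,0.3],[0,0,0.6],[0,0,0.6]], rot=[[0,0,0],[0,0,5],[0,0,11],[0,0,17],[0,0,23],[0,0,29],[0,0,30]], gripper=[1,1,1,1,1,1,1])

```text
t: 15.23
tcp_pos: [0.5461, 0.1635, 0.1598]
ee_rot: [0.187, 0.982, 0.001, 0.002]
wrist_force: [2.9, -1.2, 6.5]
grip_width: 0.0614
grasp_force: 67.2
```

Run:
```python
from h import *
o=r.observe(); print(o['wrist_force'],o['ft_torque'],o['ee_rot'],o['tcp_pos'],o['joints'][6])
```

```text
[ 2.90251994 -1.1605655   6.53013984] [-0.3660581  -0.59081108  0.05089407] [1.86654075e-01 9.82423859e-01 7.48193359e-04 1.74882210e-03] [0.54605519 0.16347712 0.1597901 ] 0.9624482340884701
```

play_rows(xyz=[[0,0,0.3],[0,0,0.6],[0,0,0.9],[0,0,0.9]], rot=[[0,0,5],[0,0,10],[0,0,14],[0,0,14]], gripper=[1,1,1,1])

```text
t: 15.57
tcp_pos: [0.5459, 0.1632, 0.1589]
ee_rot: [0.304, 0.953, 0.001, 0.001]
wrist_force: [0.5, -0.8, 8.6]
grip_width: 0.0617
grasp_force: 67.4
```

play_rows(xyz=[[0,0,0.2],[0,0,0.4],[0,0,0.4]], rot=[[0,0,4],[0,0,8],[0,0,8]], gripper=[1,1,1])

```text
t: 15.82
tcp_pos: [0.5453, 0.1634, 0.1578]
ee_rot: [0.369, 0.929, 0.001, 0.001]
wrist_force: [1.6, -1.4, 3.0]
grip_width: 0.0615
grasp_force: 66.9
```

play_rows(xyz=[[0,0,0],[0,0,0.4],[0,0,0.8],[0,0,0.8]], rot=[[0,0,4],[0,0,6],[0,0,6],[0,0,6]], gripper=[1,1,1,1])

```text
t: 16.15
tcp_pos: [0.5444, 0.1632, 0.1561]
ee_rot: [0.415, 0.91, -0.0, 0.0]
wrist_force: [1.2, -1.9, 1.3]
grip_width: 0.0613
grasp_force: 66.6
```

Run:
```python
from h import *
o=r.observe(); print(o['wrist_force'],o['ft_torque'],o['tcp_pos'],o['joints'][6])
```

```text
[ 1.19954771 -1.90471044  1.33497676] [-0.37650779 -0.1796068  -0.01147426] [0.54443478 0.16324491 0.1560617 ] 0.507883293632079
```

It has dropped into the gaps. I feel for the flange on the disk.

play_rows(xyz=[[0,0,0.3],[0,0,0.6],[0,0,0.6]], rot=[[0,0,0],[0,0,0],[0,0,0]], gripper=[1,1,1])

```text
t: 16.4
tcp_pos: [0.5445, 0.1633, 0.1558]
ee_rot: [0.415, 0.91, -0.0, -0.0]
wrist_force: [0.3, -3.5, 1.7]
grip_width: 0.0614
grasp_force: 66.8
```

play_rows(xyz=[[0,0,0.3],[0,0,0.5],[0,0,0.5]], rot=[[0,0,0],[0,0,0],[0,0,0]], gripper=[1,1,1])

```text
t: 16.65
tcp_pos: [0.5445, 0.1632, 0.1556]
ee_rot: [0.416, 0.91, 0.0, -0.0]
wrist_force: [-2.6, -4.1, 5.4]
grip_width: 0.0613
grasp_force: 67.2
```

The flange is on the disk at about 5 N. I turn clockwise and watch the torque.

play_rows(xyz=[[0,0,-0.1],[0,0,-0.1],[0,0,-0.1],[0,0,-0.1],[0,0,-0.1]], rot=[[0,0,5],[0,0,10],[0,0,15],[0,0,20],[0,0,20]], gripper=[1,1,1,1,1])

```text
t: 17.07
tcp_pos: [0.5449, 0.1632, 0.1556]
ee_rot: [0.569, 0.822, 0.0, 0.0]
wrist_force: [0.5, -2.8, 4.7]
grip_width: 0.0613
grasp_force: 67.1
```

```bash
cat > st.py <<'E'
from h import *
o=r.observe(); print(o['wrist_force'].round(2),o['ft_torque'].round(3),o['tcp_pos'].round(5),o['joints'][6].round(3),'yaw',np.degrees(2*np.arctan2(o['ee_rot'][0],o['ee_rot'][1])).round(1))
E
python3 st.py
```

```text
[ 0.51 -2.85  4.7 ] [-0.867  0.035 -0.082] [0.54492 0.1632  0.15564] 0.173 yaw 69.4
```

play_rows(xyz=[[0,0,0],[0,0,0],[0,0,0]], rot=[[0,0,5],[0,0,10],[0,0,10]], gripper=[1,1,1])

```text
t: 17.32
tcp_pos: [0.5449, 0.1631, 0.1556]
ee_rot: [0.638, 0.77, 0.0, 0.0]
wrist_force: [0.1, -3.9, 6.7]
grip_width: 0.0612
grasp_force: 67.1
```

```bash
python3 st.py
```

```text
[ 0.1  -3.92  6.72] [-0.877  0.114 -0.094] [0.54487 0.16314 0.1556 ] 0.011 yaw 79.2
```

play_rows(xyz=[[0,0,0],[0,0,0],[0,0,0]], rot=[[0,0,4],[0,0,7],[0,0,7]], gripper=[1,1,1])

```text
t: 17.57
tcp_pos: [0.5448, 0.1631, 0.1556]
ee_rot: [0.683, 0.731, 0.0, 0.0]
wrist_force: [0.3, -3.6, 5.5]
grip_width: 0.0615
grasp_force: 67.1
```

```bash
python3 st.py
```

```text
[ 0.29 -3.6   5.5 ] [-0.898  0.032 -0.059] [0.54485 0.16312 0.15562] -0.101 yaw 86.1
```

play_rows(xyz=[[0,0,0],[0,0,0],[0,0,0]], rot=[[0,0,4],[0,0,6],[0,0,6]], gripper=[1,1,1])

```text
t: 17.82
tcp_pos: [0.5449, 0.1631, 0.1556]
ee_rot: [0.72, 0.694, 0.0, 0.0]
wrist_force: [1.1, -4.7, 6.1]
grip_width: 0.0614
grasp_force: 67.1
```

```bash
python3 st.py
```

```text
[ 1.05 -4.66  6.14] [-0.895 -0.035 -0.071] [0.54487 0.16313 0.15561] -0.198 yaw 92.1
```

play_rows(xyz=[[0,0,0],[0,0,0],[0,0,0]], rot=[[0,0,3],[0,0,5],[0,0,5]], gripper=[1,1,1])

```text
t: 18.07
tcp_pos: [0.5449, 0.163, 0.1556]
ee_rot: [0.749, 0.662, 0.0, 0.0]
wrist_force: [-0.2, -5.0, 5.9]
grip_width: 0.061
grasp_force: 67.1
```

```bash
python3 st.py
```

```text
[-0.24 -4.99  5.85] [-0.896 -0.062 -0.046] [0.54486 0.16305 0.15558] -0.279 yaw 97.1
```

play_rows(xyz=[[0,0,0],[0,0,0],[0,0,0]], rot=[[0,0,3],[0,0,6],[0,0,6]], gripper=[1,1,1])

```text
t: 18.32
tcp_pos: [0.5448, 0.163, 0.1556]
ee_rot: [0.783, 0.622, 0.0, 0.0]
wrist_force: [-0.7, -4.6, 6.8]
grip_width: 0.0614
grasp_force: 67.1
```

```bash
python3 st.py
```

```text
[-0.7  -4.58  6.76] [-0.833 -0.029 -0.056] [0.54485 0.16305 0.1556 ] -0.377 yaw 103.1
```

play_rows(xyz=[[0,0,0],[0,0,0],[0,0,0]], rot=[[0,0,3],[0,0,5],[0,0,5]], gripper=[1,1,1])

```text
t: 18.57
tcp_pos: [0.5448, 0.1631, 0.1556]
ee_rot: [0.809, 0.587, 0.0, 0.0]
wrist_force: [0.3, -3.7, 5.8]
grip_width: 0.0609
grasp_force: 67.1
```

```bash
python3 st.py
```

```text
[ 0.33 -3.72  5.83] [-0.929  0.067  0.014] [0.5448  0.16306 0.15559] -0.456 yaw 108.1
```

play_rows(xyz=[[0,0,0],[0,0,0],[0,0,0]], rot=[[0,0,3],[0,0,6],[0,0,6]], gripper=[1,1,1])

```text
t: 18.82
tcp_pos: [0.5448, 0.1631, 0.1556]
ee_rot: [0.839, 0.544, 0.0, 0.0]
wrist_force: [-0.6, -4.9, 6.1]
grip_width: 0.0614
grasp_force: 67.2
```

```bash
python3 st.py
```

```text
[-0.6  -4.88  6.09] [-0.889  0.058 -0.087] [0.54479 0.16311 0.15555] -0.554 yaw 114.1
```

play_rows(xyz=[[0,0,0],[0,0,0],[0,0,0]], rot=[[0,0,3],[0,0,5],[0,0,5]], gripper=[1,1,1])

```text
t: 19.07
tcp_pos: [0.5447, 0.1631, 0.1554]
ee_rot: [0.862, 0.507, 0.0, 0.0]
wrist_force: [0.1, -3.7, 4.9]
grip_width: 0.061
grasp_force: 67.1
```

```bash
python3 st.py
```

```text
[ 0.13 -3.74  4.9 ] [-0.923  0.045 -0.027] [0.54468 0.16308 0.15544] -0.633 yaw 119.0
```

play_rows(xyz=[[0,0,0],[0,0,0],[0,0,0]], rot=[[0,0,2],[0,0,4],[0,0,4]], gripper=[1,1,1])

```text
t: 19.32
tcp_pos: [0.5445, 0.163, 0.1553]
ee_rot: [0.879, 0.477, -0.0, 0.0]
wrist_force: [-0.9, -4.9, 4.9]
grip_width: 0.0613
grasp_force: 67.0
```

```bash
python3 st.py
```

```text
[-0.88 -4.94  4.91] [-1.084  0.116  0.075] [0.54454 0.16304 0.15533] -0.697 yaw 123.0
```

play_rows(xyz=[[0,0,0],[0,0,0],[0,0,0]], rot=[[0,0,2],[0,0,3],[0,0,3]], gripper=[1,1,1])

```text
t: 19.57
tcp_pos: [0.5444, 0.163, 0.1552]
ee_rot: [0.891, 0.454, -0.0, 0.0]
wrist_force: [-1.2, -4.9, 4.8]
grip_width: 0.061
grasp_force: 66.9
```

```bash
python3 st.py
```

```text
[-1.15 -4.89  4.82] [-1.133  0.049  0.174] [0.54443 0.16302 0.15522] -0.744 yaw 126.0
```

play_rows(xyz=[[0,0,0],[0,0,0],[0,0,0]], rot=[[0,0,1.5],[0,0,3],[0,0,3]], gripper=[1,1,1])

```text
t: 19.82
tcp_pos: [0.5444, 0.1631, 0.1551]
ee_rot: [0.903, 0.43, -0.0, 0.0]
wrist_force: [-0.3, -5.0, 3.9]
grip_width: 0.0615
grasp_force: 66.8
```

```bash
python3 st.py; python3 st.py
```

```text
[-0.27 -5.03  3.87] [-1.134  0.079  0.171] [0.54438 0.16309 0.15512] -0.793 yaw 129.1
[-0.27 -5.03  3.87] [-1.134  0.079  0.171] [0.54438 0.16309 0.15512] -0.793 yaw 129.1
```

play_rows(xyz=[[0,0,-0.2],[0,0,-0.3],[0,0,-0.3],[0,0,-0.3]], rot=[[0,0,1.5],[0,0,3],[0,0,3],[0,0,3]], gripper=[1,1,1,1])

```text
t: 20.15
tcp_pos: [0.5443, 0.1631, 0.1551]
ee_rot: [0.914, 0.406, -0.0, 0.0]
wrist_force: [0.6, -5.1, -1.5]
grip_width: 0.0613
grasp_force: 66.4
```

```bash
python3 st.py
```

```text
[ 0.64 -5.06 -1.46] [-1.078 -0.288  0.124] [0.54426 0.1631  0.15507] -0.841 yaw 132.1
```

play_rows(xyz=[[0,0,0],[0,0,0],[0,0,0]], rot=[[0,0,1.5],[0,0,3],[0,0,3]], gripper=[1,1,1])

```text
t: 20.4
tcp_pos: [0.5442, 0.1631, 0.155]
ee_rot: [0.925, 0.381, -0.0, 0.0]
wrist_force: [1.0, -4.6, -1.6]
grip_width: 0.0612
grasp_force: 66.3
```

```bash
python3 st.py
```

```text
[ 0.99 -4.65 -1.59] [-1.081 -0.279  0.229] [0.54419 0.16312 0.15498] -0.891 yaw 135.2
```

Snug at about 0.23 N m. I release and retreat.

play_rows(xyz=[[0,0,0],[0,0,0],[0,0,0],[0,0,0],[0,0,0],[0,0,-15],[0,0,-50],[0,0,-90],[0,0,-100],[0,0,-100],[0,0,-100]], rot=[[0,0,0],[0,0,0],[0,0,0],[0,0,0],[0,0,0],[0,0,0],[0,0,0],[0,0,0],[0,0,0],[0,0,0],[0,0,0]], gripper=[0,0,0,0,0,0,0,0,0,0,0])

```text
t: 21.32
tcp_pos: [0.5447, 0.1639, 0.2559]
ee_rot: [0.924, 0.382, 0.001, -0.0]
wrist_force: [-0.0, 0.4, -1.1]
grip_width: 0.0856
grasp_force: 0.0
```

Run:
```python
from h import *
o=r.observe(); print(o['t'],o['tcp_pos'],o['grip_width'],o['wrist_force'])
s=snap('wrist','w7.png'); p=proj(s,[[.544,.1635,.155]])[0]; print(p); u,v=p.astype(int)
c=s['image'][v-75:v+75,u-100:u+100]
cv2.imwrite('pics/w7c.png',cv2.resize(c,None,fx=3,fy=3,interpolation=cv2.INTER_CUBIC))
```

```text
21.3167 [0.54467888 0.16386835 0.2559497 ] 0.08562019712910787 [-0.01098703  0.43291341 -1.10601202]
[274.18516751 226.28878307]
```

View pics/w7c.png

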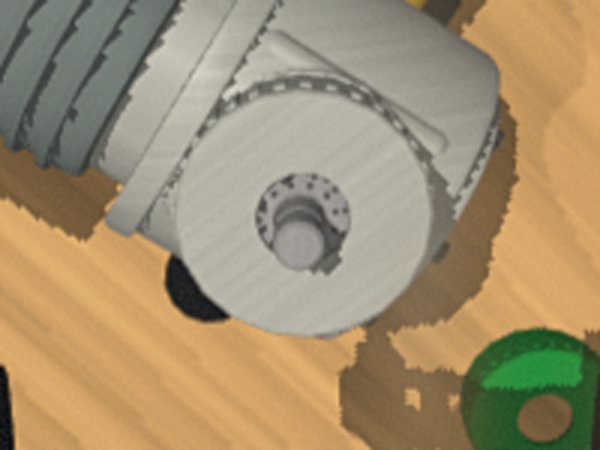

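The ring sits level and centred on the neck at about (303,215) in the crop, with the stud through its hole. I hand the job in.

```bash
python3 -c "
from bench import r
print(r.close_job())"
```

```text
the job is handed in; nothing more can be done
None
```

The disk is seated flat on its seal, and the ring is screwed on to about 0.23 N m and released. I handed the job in at about 21 s and the bench returned no verdict; the final wrist picture showed the ring centred on the neck with the stud through its hole.

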